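# Put the vee block away and click its case shut

### The job

Put the steel vee block away in the open grey tool case, set down (not dropped) upright with its groove on top, then swing the sprung lid down and press the edge opposite its hinge until the spring catch clicks and the lid stays shut by itself. The catch is adjustable and may be set higher or lower, so go by feel; it needs about 10 N at the edge, and the lid must never be pushed with more than 20 N. Leave the other things on the bench where they are.

Things in the scene. Friction and masses are not known exactly. Their poses are not given: they have to be found in the camera images.
- case: grey plastic tool case fixed to the bench, 100 (x) x 120 (y) x 54 mm high when shut. Origin: centre of its underside, on the bench top. Its -x side (towards the robot) is the catch side, +x the hinge side; turned up to 15 degrees either way. Outside the -x wall, at the middle, a dark steel bracket 45 mm wide reaches 24 mm out, under 45 mm high, with the spring catch; set anywhere within 9 mm either way.
- case_floor (a point): centre of the case's felt floor, 5 mm above the bench. The tray is open on top, inside 88 (x) x 108 (y) mm, its inner lip 34 mm above the bench
- case_hinge (a point): middle of the hinge axis, which runs along the case's y; 54 mm towards +x from the case's origin and 26 mm above the bench
- case_lid (a joint): lid angle, rad: 0 = level over the tray, grows as it opens; 1.7 to 1.95 at the start, leaning back. Sprung open (2 N at the edge holds it down); let go unlatched, it swings open. The catch is met 8 mm before it clicks; it clicks somewhere from +0.12 to -0.07 (catch height not measured) at 6 to 12 N, then the force drops, and 2 mm lower a rubber stop makes it rise steeply. Latched it rests from -0.09 to 0.09
- lid_edge (a point): middle of the lid's free edge, on its outer face. The lid is a hollow cover 100 x 120 mm, 28 mm deep, top 4 mm thick; its outer face lies 28 mm off the hinge axis (54 mm above the bench when level), this edge 104 mm from the axis along it. x, y, z as the case's when shut; z is the outward normal of the outer face. Press within 15 mm of this edge
- vee_center (a point): centre (half-way up, 17 mm above its underside) of the grey steel vee block, 55 (x) x 44 (y) x 34 (z) mm, 0.35 to 0.55 kg, a V groove along its x on top; its two 55 mm long outer sides (facing +y and -y, 44 mm apart) are flat
- vee: the same vee block; origin at the centre of its underside
- chuck: dark drill chuck standing on the bench, 44 mm across, 62 mm high; bystander. Origin: centre of its underside
- offcut: aluminium block, plain box 35 x 70 x 28 mm; bystander. Origin: centre of its underside
- bar: brass bar lying on the bench, 22 x 100 x 25 mm; bystander. Origin: centre of its underside
Mind the look-alikes: they are no part of the job. Leave any green or pink look-alike of the vee alone.

How it is judged:
By the outcome, as a careful person would: the job done as asked, in the order asked, and still so for the second after the job is handed in, with the robot touching nothing.
It also fails if it takes over 51 s, if anything falls off the work surface, if the arm or the gripper's body presses on something with over 40 N, if the wrist force passes 120 N, or if a joint passes its speed limit or range.

### The arm

A 7-joint arm with a two-finger parallel gripper is mounted at the origin on a cart in front of the work surface, level with it; the furniture and walls round the work are solid. World frame = base frame: x ahead of the robot, y to its left, z up, the work surface at z = 0. Lengths are in m, angles in rad, forces in N, time in s.
With the tool pointing down it reaches from about 0.4 to 0.875 m from the base axis. Payload 6.5 kg.
Tool frame: the origin (TCP) lies between the finger pads; the fingertips stand 8 mm ahead of it and the grasp point (between the pads) lies 11 mm behind it; z points along the fingers, y is the direction in which the jaws open and shut (so a half turn about z gives the same grasp; the last joint's range is limited). The gripper opens to 85 mm and grips with 20 to 120 N. Pads are 22 mm wide; open, the fingers measure 114 mm over their backs; the gripper's body (76 mm by 85 mm) begins 54 mm behind the grasp point. The pads swing forward as they close: fully open they stand 13 mm farther back than shut.
Start: joints at [-1.309, 0.536, -0.004, 1.538, 0.003, 1.067, -0.071], TCP at [0.209, 0.615, 0.239] pointing down, gripper open.
Joint ranges: [-2.7, 2.7], [-0.37, 2.16], [-1.27, 1.26], [0.24, 2.4], [-1.31, 4.45], [0.19, 1.91], [-2.76, 2.76]. Speed limits (rad/s): [2.39, 2.39, 3.14, 3.14, 3.14, 3.14, 3.14].

### API

Orientations are given as [roll, pitch, yaw] about the fixed x, y, z axes, in that order (R = Rz(yaw) Ry(pitch) Rx(roll)).
In Python, from station import ctrl, imaging gives the robot as it stands.
- The arm moves only by the shell command python3 -m crank 'ROWS' [FORCE]. ROWS is JSON, a list of rows, each a list of 7 numbers: the turn, a rotation vector about the tool's x, y, z in rad, then the shift along the tool's x, y, z in cm, then the closure in counts, from 0 (fully open) to 255 (shut). In form: [[rx, ry, rz, tx, ty, tz, grip], ...]. A call has 1 to 8 rows; each row is the pose to reach, as a shift and turn from the pose commanded when the call began, along the tool's axes at that moment; what a row does not reach only later rows make up. A row lasts 1/8 s, in which the tool goes at most 62.5 mm and 10.7 degrees, less where a joint would pass 70% of its speed; a pose out of reach is approached as far as the arm can. A call with a gripper value outside its range is refused whole. The fingers move at their own pace and stop on an object; FORCE is the grip in N (left out, the last holds). Time passes only in rows, so rows that repeat a pose let the fingers close. It gives the time, the measured TCP pose, the force and the opening at its end, in the units of the state.
- ctrl.sense(): the state, without advancing time (a new reading comes with each control period).
- imaging.capture(name): name is "scene" or "top" or "wrist"; returns a dict with "img" (420x560x3 uint8, blue, green, red), "z_map" (420x560 float32, m along the optical axis (not along the pixel's ray), 0 where there is no reading), "K" (3x3 intrinsics, pixels), "R" (3x3) and "t" (3): a world point X has camera coordinates R X + t. Camera axes: x right, y down, z forward; pixel columns grow to the right and rows downward; lengths in m; the calibration is good to about 2 mm. The wrist camera is an equidistant fisheye: a pixel r from the principal point sees the ray r / f radians off the axis. A picture is of the moment at which its call begins.
- ctrl.finish_job(): hands the job in, once; it reports no verdict.
The state is a dict: "time_s": time; "q": joint angles; "qd": joint speeds; "joint_torque": joint torques, N m; "ee_pos": TCP position; "eef_rot": TCP orientation; "wrist_force": force on the tool from outside, world axes, zero at the start; "moment": the same for the moment, N m; "grip_width": finger opening in m.
Only numpy, scipy, OpenCV 4.12 (cv2) and the standard library are available. Lean on these libraries where they do the work, as an engineer would, in place of code of your own. Each camera call takes 0.05 s, during which the arm holds its last target. There are 200 camera calls.

## Working session

There is one attempt and no reset: what is moved stays moved. The work goes in short steps, Python scripts to look and compute and a shell command to move; the robot and the scene stay as the last step left them, time stands still between calls to the robot, and variables do not carry over. Pictures are saved under pics/ and viewed, about 8 in all and at most 12, crops included, and the job is handed in when it is done.

```bash
mkdir -p pics; ls
cat > h.py <<'E'
import numpy as np, cv2
from scipy.spatial.transform import Rotation as Ro
from station import ctrl, imaging
def cloud(c):
    z=c["z_map"];K=c["K"];v,u=np.mgrid[:z.shape[0],:z.shape[1]]
    P=np.stack([(u-K[0,2])/K[0,0]*z,(v-K[1,2])/K[1,1]*z,z],-1)
    W=(P-c["t"])@c["R"]; W[z==0]=np.nan; return W
def pose():
    s=ctrl.sense(); return np.array(s["ee_pos"]),Ro.from_euler('xyz',s["eef_rot"])
def rel(p,rpy):
    """rotvec(rad), shift(cm) in the current tool frame"""
    q,R=pose(); T=Ro.from_euler('xyz',rpy)
    return (R.inv()*T).as_rotvec().round(3), (R.inv().apply(np.array(p)-q)*100).round(2)
E
python3 - <<'E'
from h import *
import pickle
print(ctrl.sense())
for n in("top","scene"):
    c=imaging.capture(n);cv2.imwrite(f"pics/{n}0.png",c["img"]);pickle.dump(c,open(n+"0.pkl","wb"))
    print(n,c["K"].round(1).tolist(),(-c["R"].T@c["t"]).round(3))
E
```

```text
pics
{'time_s': 0.0, 'q': array([-1.30921666,  0.53719552, -0.00442186,  1.53888437,  0.00261128,
        1.06729226, -0.07122325]), 'qd': array([-2.93952275e-04,  6.03406759e-05,  3.68023674e-04, -1.48186556e-03,
       -3.30880428e-04,  2.18662433e-04,  1.13980465e-03]), 'joint_torque': array([ 3.99989112e-04, -5.83416975e+01,  1.04919724e+00, -2.59113389e+01,
        1.24000627e-02,  9.50526504e-03, -1.33758076e-05]), 'ee_pos': array([0.20909046, 0.61479112, 0.23838984]), 'eef_rot': array([-3.13982495e+00,  1.48357506e-04,  2.81385288e+00]), 'wrist_force': array([0.1128271 , 0.47119506, 0.0088086 ]), 'moment': array([0.02561612, 0.03635696, 0.00902048]), 'grip_width': 0.08580828109291692}
top [[503.1, 0.0, 279.7], [0.0, 503.1, 209.0], [0.0, 0.0, 1.0]] [ 0.45  -0.028  1.194]
scene [[389.7, 0.0, 284.4], [0.0, 389.7, 214.4], [0.0, 0.0, 1.0]] [-0.015  0.393  0.472]
```

View pics/top0.png

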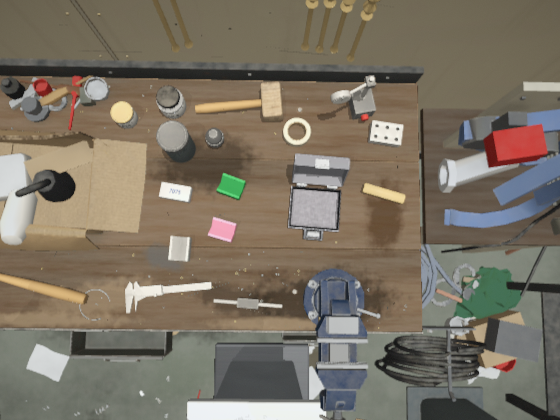

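View pics/scene0.png

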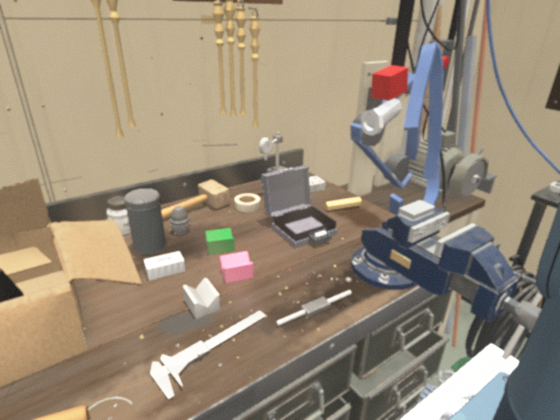

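The steel vee is the grey/pale one with a visible groove, at top (180,248) and scene (202,298). The green one (231,186) and the pink one (222,229) are look-alikes. The case is at top (315,205), with its lid leaning back at (322,168) and its bracket at (313,235).

Run:
```python
from h import *
import pickle
t=pickle.load(open("top0.pkl","rb"));s=pickle.load(open("scene0.pkl","rb"))
W=cloud(t);S=cloud(s)
print(t["R"].round(3).tolist())
for n,(u,v) in dict(vee=(180,248),green=(231,186),pink=(222,229),white=(175,191),case=(315,210),lidtop=(322,160),bracket=(313,236),robot=(340,330),chuck=(214,137),can=(176,140),bar=(384,194),shadow=(158,256)).items(): print(n,W[v,u].round(3))
def box(A,lo,hi): return A[np.all((A>lo)&(A<hi),-1)]
v=W[248,180]
for n,A in(("top",W),("scene",S)):
    P=box(A,[v[0]-.06,v[1]-.06,.012],[v[0]+.06,v[1]+.06,.06])
    print(n,len(P),cv2.minAreaRect((P[:,:2]*1000).astype(np.float32)),P[:,2].max())
    c=W[210,315]
    P=box(A,[c[0]-.09,c[1]-.09,.0],[c[0]+.2,c[1]+.09,.25])
    for zl,zh in((.028,.04),(.04,.07),(.07,.16)):
        Q=P[(P[:,2]>zl)&(P[:,2]<zh)]
        if len(Q)>5: print(n,zl,len(Q),cv2.minAreaRect((Q[:,:2]*1000).astype(np.float32)),Q.min(0).round(3),Q.max(0).round(3))
a=cv2.resize(t["img"][110:270,140:400],None,fx=3,fy=3,interpolation=2)
b=cv2.resize(s["img"][260:340,160:260],None,fx=2.4,fy=2.4)
a[:b.shape[0]*0+0]=0
cv2.imwrite("pics/crop1.png",a); cv2.imwrite("pics/crop2.png",cv2.resize(s["img"][160:330,160:350],None,fx=3.4,fy=3.4,interpolation=2))
```

```text
[[0.012, -1.0, 0.02], [-0.993, -0.015, -0.119], [0.119, -0.019, -0.993]]
vee [0.496 0.181 0.016]
green [0.644 0.066 0.017]
pink [0.542 0.084 0.019]
white [0.628 0.195 0.028]
case [ 0.591 -0.134  0.006]
lidtop [ 0.687 -0.138  0.124]
bracket [ 0.529 -0.129  0.01 ]
robot [ 0.33  -0.171  0.165]
chuck [0.751 0.104 0.059]
can [0.726 0.179 0.121]
bar [ 0.63  -0.296  0.021]
shadow [ 0.478  0.235 -0.001]
top 496 ((496.55511474609375, 181.53817749023438), (45.62685775756836, 55.44343185424805), 85.67733764648438) 0.03994036697164464
top 0.028 747 ((649.5820922851562, -131.81610107421875), (258.2293701171875, 126.1922378540039), 1.7952191829681396) [ 0.521 -0.195  0.028] [ 0.778 -0.065  0.04 ]
top 0.04 282 ((616.8474731445312, -132.26625061035156), (119.36097717285156, 135.4905242919922), 85.71150207519531) [ 0.55  -0.195  0.04 ] [ 0.687 -0.076  0.07 ]
top 0.07 717 ((679.8203125, -137.30526733398438), (120.30265045166016, 39.45588684082031), 86.11119842529297) [ 0.656 -0.198  0.07 ] [ 0.702 -0.077  0.138]
scene 795 ((495.44232177734375, 182.55694580078125), (44.57880401611328, 56.897796630859375), 86.74010467529297) 0.03660842837280496
scene 0.028 794 ((603.48583984375, -132.86203002929688), (121.83734130859375, 149.85939025878906), 87.264404296875) [ 0.529 -0.196  0.028] [ 0.681 -0.07   0.04 ]
scene 0.04 561 ((669.2462768554688, -136.07733154296875), (122.29812622070312, 34.88517379760742), 86.30350494384766) [ 0.648 -0.196  0.04 ] [ 0.689 -0.074  0.07 ]
scene 0.07 1079 ((678.184814453125, -136.90170288085938), (123.22834777832031, 42.32658386230469), 86.3174057006836) [ 0.654 -0.198  0.07 ] [ 0.701 -0.075  0.137]
```

View pics/crop2.png

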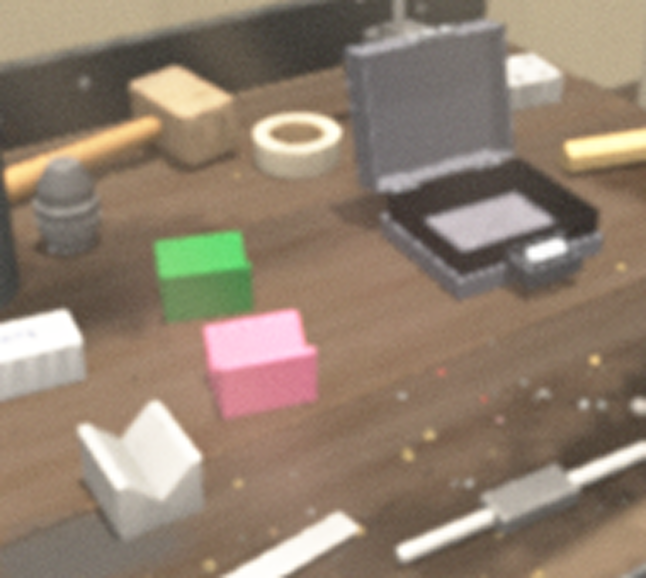

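View pics/crop1.png

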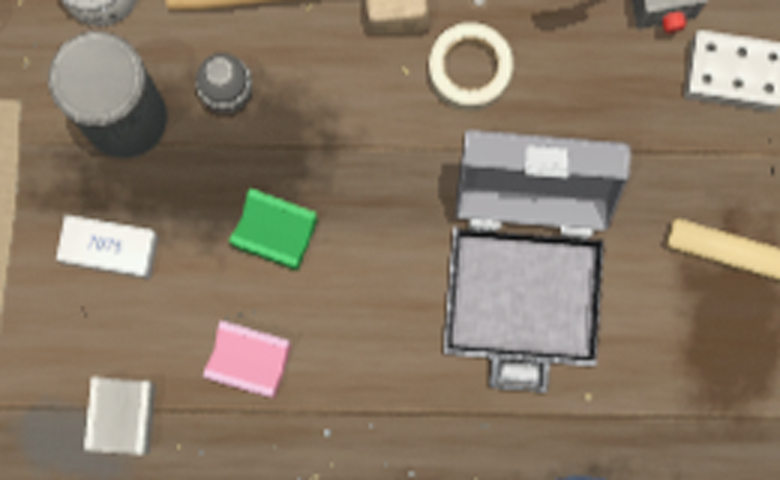

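Crop: the grey steel block (crop 140,470) has the open V and upright groove. It isn't green or pink, so it is the vee. The case is open with its felt floor clear.

Run:
```python
from h import *
import pickle
from scipy.optimize import least_squares
t=pickle.load(open("top0.pkl","rb"));s=pickle.load(open("scene0.pkl","rb"))
W=cloud(t);S=cloud(s)
P=np.concatenate([W.reshape(-1,3),S.reshape(-1,3)]);P=P[~np.isnan(P[:,0])]
a=np.array([.209,.615]);b=np.array([.496,.182]);d=(b-a)
k=((P[:,:2]-a)@d)/(d@d);e=np.abs(np.cross(P[:,:2]-a,d))/np.hypot(*d)
Q=P[(k>-.1)&(k<1.2)&(e<.09)&(P[:,2]<.3)];print("path max z",np.percentile(Q[:,2],[50,99,100]))
# rim (z 28..40) in the case frame
yaw=np.radians(-3.6);c=np.array([.602,-.132]);Rz=np.array([[np.cos(yaw),-np.sin(yaw)],[np.sin(yaw),np.cos(yaw)]])
for n,A in(("top",W),("scene",S)):
    L=A.reshape(-1,3);L=L[~np.isnan(L[:,0])];X=(L[:,:2]-c)@Rz
    m=(L[:,2]>.031)&(L[:,2]<.038)&(abs(X[:,0])<.06)&(abs(X[:,1])<.08);x=X[m]
    l=x[(abs(x[:,0])<.035)];print(n,len(x),"y-:",np.percentile(l[l[:,1]<0,1],[5,50,95]).round(4),"y+:",np.percentile(l[l[:,1]>0,1],[5,50,95]).round(4))
    f=x[(abs(x[:,1])<.05)&(x[:,0]<0)];print(" x-:",np.percentile(f[:,0],[5,50,95]).round(4) if len(f) else None)
    f=f[abs(f[:,0]+.047)<.006]; 
    if len(f)>5: print(" slope",np.polyfit(f[:,1],f[:,0],1))
    m=(L[:,2]>.06)&(L[:,2]<.16)&(abs(X[:,0]-.07)<.06)&(abs(X[:,1])<.08)
    if m.sum(): x=X[m];print(" lid y",np.percentile(x[:,1],[1,99]).round(4))
    m2=(L[:,2]>.015)&(L[:,2]<.06)&(X[:,0]<-.056)&(X[:,0]>-.09)&(abs(X[:,1])<.04)
    if m2.sum(): print(" bracket",np.percentile(X[m2],[3,97],axis=0).round(4).tolist(),np.percentile(L[m2,2],[50,98]))
print(rel([.496,.182,.16],[np.pi,0,3.075]))
```

```text
path max z [0.00063502 0.03446332 0.08274948]
top 316 y-: [-0.0567 -0.0553 -0.0543] y+: [0.0546 0.0558 0.0569]
 x-: [-0.0541 -0.0527 -0.0514]
 slope [ 0.00182977 -0.05221204]
 lid y [-0.0601  0.0596]
 bracket [[-0.0803, -0.0217], [-0.057, 0.0225]] [0.02452237 0.03241473]
scene 366 y-: [-0.0566 -0.0539 -0.0367] y+: [0.0536 0.057  0.0584]
 x-: [-0.0561 -0.0545 -0.0528]
 slope [-0.00334482 -0.05212094]
 lid y [-0.0588  0.0608]
 bracket [[-0.0823, -0.0217], [-0.0569, 0.0284]] [0.02393067 0.03103067]
(array([-0.002, -0.   , -0.261]), array([-41.1 , -31.73,   7.9 ]))<stdin>:8: DeprecationWarning: Arrays of 2-dimensional vectors are deprecated. Use arrays of 3-dimensional vectors instead. (deprecated in NumPy 2.0)
```

```bash
python3 -m crank '[[0,0,-0.13,-6,-5,1,0],[0,0,-0.261,-12,-10,2,0],[0,0,-0.261,-18,-14,3,0],[0,0,-0.261,-23,-18,4,0],[0,0,-0.261,-28,-22,5,0],[0,0,-0.261,-33,-26,6,0],[0,0,-0.261,-38,-29.5,7,0],[0,0,-0.261,-41.1,-31.73,7.9,0]]' 60
python3 - <<'E'
from h import *
print(pose()[0],pose()[1].as_euler('xyz'),rel([.496,.182,.11],[np.pi,0,3.075]))
E
```

```text
time_s: 1.1
ee_pos: [0.4827, 0.2015, 0.1649]
eef_rot: [3.141, 0.0, 3.075]
wrist_force: [0.8, 0.7, 0.5]
grip_width: 0.0854
[0.48272181 0.20150887 0.16487824] [3.14136273e+00 2.48814607e-04 3.07510630e+00] (array([0., 0., 0.]), array([-1.45, -1.86,  5.49]))
```

```bash
python3 -m crank '[[0,0,0,0,0,0,0],[0,0,0,0,0,0,0]]'
python3 - <<'E'
from h import *
c=imaging.capture("wrist");cv2.imwrite("pics/w1.png",c["img"])
z=c["z_map"];K=c["K"];v,u=np.mgrid[:420,:560]
dx,dy=u-K[0,2],v-K[1,2];r=np.hypot(dx,dy)+1e-9;th=r/K[0,0]
P=np.stack([np.tan(th)*dx/r*z,np.tan(th)*dy/r*z,z],-1);W=(P-c["t"])@c["R"]
m=(z>0)&(th<1.3)&(W[...,2]>.012)&(W[...,2]<.045)&(abs(W[...,0]-.496)<.05)&(abs(W[...,1]-.182)<.045)
Q=W[m];print(len(Q),cv2.minAreaRect((Q[:,:2]*1000).astype(np.float32)),np.percentile(Q[:,2],98))
print(pose()[0],rel([.496,.182,.014],[np.pi,0,3.075]))
E
```

```text
time_s: 1.35
ee_pos: [0.4814, 0.2036, 0.1649]
eef_rot: [3.141, -0.001, 3.075]
wrist_force: [0.2, 0.8, 0.7]
grip_width: 0.0853
3116 ((494.6744079589844, 182.97923278808594), (43.46648406982422, 55.2931022644043), 86.12406158447266) 0.03410331845939215
[0.48110247 0.20451252 0.16509795] (array([ 0.001, -0.001,  0.002]), array([-1.64, -2.16, 15.11]))
```

View pics/w1.png

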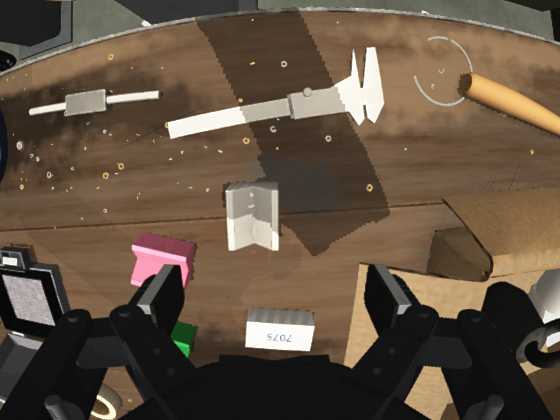

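Wrist view: the vee is at (252,216) with its groove up. The pink and green blocks and the white "7075" offcut are clear of the finger paths.

```bash
python3 -m crank '[[0,0,0,-1.59,-2.11,3,0],[0,0,0,-1.59,-2.11,8,0],[0,0,0,-1.59,-2.11,12,0],[0,0,0,-1.59,-2.11,14,0],[0,0,0,-1.59,-2.11,15.0,0],[0,0,0,-1.59,-2.11,15.0,0],[0,0,0,-1.59,-2.11,15.0,0]]'
python3 - <<'E'
from h import *
print(rel([.4955,.1825,.014],[np.pi,0,3.074]))
E
```

```text
time_s: 2.28
ee_pos: [0.4969, 0.1818, 0.0161]
eef_rot: [3.141, 0.002, 3.075]
wrist_force: [0.0, -0.3, 1.0]
grip_width: 0.0857
(array([0.001, 0.002, 0.001]), array([0.15, 0.06, 0.21]))
```

```bash
python3 -m crank '[[0,0,0,0.1,0.05,0.2,0],[0,0,0,0.1,0.05,0.2,255],[0,0,0,0.1,0.05,0.2,255],[0,0,0,0.1,0.05,0.2,255],[0,0,0,0.1,0.05,0.2,255],[0,0,0,0.1,0.05,0.2,255],[0,0,0,0.1,0.05,0.2,255],[0,0,0,0.1,0.05,0.2,255]]' 70
```

```text
time_s: 3.28
ee_pos: [0.4959, 0.1823, 0.0138]
eef_rot: [3.141, 0.001, 3.075]
wrist_force: [-0.3, 1.7, 5.4]
grip_width: 0.0431
```

```bash
python3 -m crank '[[0,0,0,0,0,-2,255],[0,0,0,0,0,-6,255],[0,0,0,0,0,-10,255],[0,0,0,0,0,-13,255],[0,0,0,0,0,-13,255],[0,0,0,0,0,-13,255]]'
python3 - <<'E'
from h import *
print(rel([.5955,-.1315,.145],[np.pi,0,3.079]))
c=imaging.capture("wrist");cv2.imwrite("pics/w2.png",c["img"])
E
```

```text
time_s: 4.03
ee_pos: [0.4942, 0.1811, 0.1417]
eef_rot: [-3.14, -0.002, 3.075]
wrist_force: [-0.6, 0.4, -4.3]
grip_width: 0.0428
(array([-0.001, -0.002, -0.004]), array([-12.19, -30.52,  -0.32]))
```

View pics/w2.png

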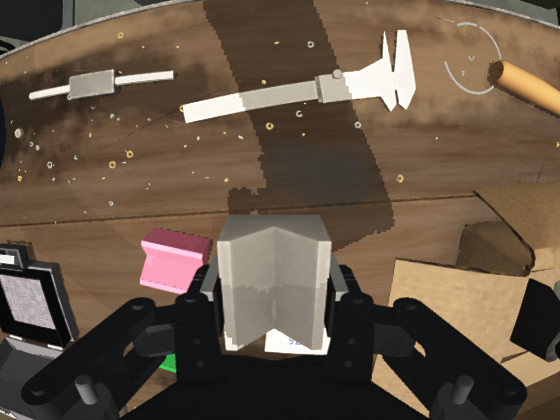

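The vee is held upright between the pads (275,285), and the wrist reads about 4.3 N of weight. Next, carry it over the case.

```bash
python3 -m crank '[[0,0,0,-2,-5,-0.3,255],[0,0,0,-4,-10,-0.3,255],[0,0,0,-6,-15,-0.3,255],[0,0,0,-8,-20,-0.3,255],[0,0,0,-10,-25,-0.3,255],[0,0,0,-12.1,-30,-0.3,255],[0,0,0,-12.19,-30.52,-0.3,255],[0,0,0,-12.19,-30.52,-0.3,255]]'
python3 -m crank '[[0,0,0,0,0,0,255],[0,0,0,0,0,0,255]]'
python3 - <<'E'
from h import *
print(pose()[0],rel([.5955,-.1315,.019],[np.pi,0,3.079]))
yaw=-.063;Rz=np.array([[np.cos(yaw),-np.sin(yaw)],[np.sin(yaw),np.cos(yaw)]])
c=imaging.capture("wrist");cv2.imwrite("pics/w3.png",c["img"])
z=c["z_map"];K=c["K"];v,u=np.mgrid[:420,:560]
dx,dy=u-K[0,2],v-K[1,2];r=np.hypot(dx,dy)+1e-9;th=r/K[0,0]
P=np.stack([np.tan(th)*dx/r*z,np.tan(th)*dy/r*z,z],-1);W=(P-c["t"])@c["R"]
W=W[(z>0)&(th<1.3)];X=(W[:,:2]-[.5955,-.1315])@Rz
m=(W[:,2]>.030)&(W[:,2]<.038)&(abs(X[:,0])<.06)&(abs(X[:,1])<.07);x=X[m]
H=np.histogram(x[abs(x[:,1])<.045][:,0],bins=np.arange(-.06,.061,.004));print(list(zip(H[1].round(3),H[0])))
H=np.histogram(x[abs(x[:,0])<.04][:,1],bins=np.arange(-.07,.071,.004));print(list(zip(H[1].round(3),H[0])))
E
```

```text
time_s: 5.08
ee_pos: [0.5954, -0.131, 0.1443]
eef_rot: [3.141, -0.003, 3.074]
wrist_force: [1.2, 0.2, -4.4]
grip_width: 0.043
time_s: 5.32
ee_pos: [0.5965, -0.1293, 0.1459]
eef_rot: [3.141, -0.001, 3.077]
wrist_force: [1.1, -0.2, -3.9]
grip_width: 0.0428
[ 0.59645877 -0.12928794  0.14586627] (array([ 0.001, -0.001, -0.002]), array([ 0.07, -0.24, 12.69]))
[(np.float64(-0.06), np.int64(0)), (np.float64(-0.056), np.int64(1)), (np.float64(-0.052), np.int64(179)), (np.float64(-0.048), np.int64(166)), (np.float64(-0.044), np.int64(0)), (np.float64(-0.04), np.int64(0)), (np.float64(-0.036), np.int64(0)), (np.float64(-0.032), np.int64(0)), (np.float64(-0.028), np.int64(0)), (np.float64(-0.024), np.int64(0)), (np.float64(-0.02), np.int64(0)), (np.float64(-0.016), np.int64(0)), (np.float64(-0.012), np.int64(0)), (np.float64(-0.008), np.int64(0)), (np.float64(-0.004), np.int64(0)), (np.float64(0.0), np.int64(0)), (np.float64(0.004), np.int64(0)), (np.float64(0.008), np.int64(0)), (np.float64(0.012), np.int64(0)), (np.float64(0.016), np.int64(0)), (np.float64(0.02), np.int64(0)), (np.float64(0.0
[... 798 characters left out ...]
14), np.int64(0)), (np.float64(-0.01), np.int64(0)), (np.float64(-0.006), np.int64(0)), (np.float64(-0.002), np.int64(0)), (np.float64(0.002), np.int64(0)), (np.float64(0.006), np.int64(0)), (np.float64(0.01), np.int64(0)), (np.float64(0.014), np.int64(0)), (np.float64(0.018), np.int64(0)), (np.float64(0.022), np.int64(0)), (np.float64(0.026), np.int64(0)), (np.float64(0.03), np.int64(0)), (np.float64(0.034), np.int64(0)), (np.float64(0.038), np.int64(0)), (np.float64(0.042), np.int64(0)), (np.float64(0.046), np.int64(0)), (np.float64(0.05), np.int64(0)), (np.float64(0.054), np.int64(321)), (np.float64(0.058), np.int64(10)), (np.float64(0.062), np.int64(0)), (np.float64(0.066), np.int64(0))]
```

View pics/w3.png

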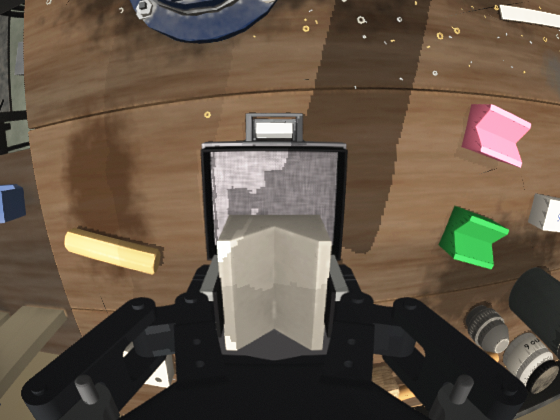

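Wrist view: the vee is over the felt, case rim x 203–345, and the rim fit is within 1 mm. Lowering now.

```bash
python3 -m crank '[[0,0,0,0.1,-0.2,3,255],[0,0,0,0.1,-0.2,6,255],[0,0,0,0.1,-0.2,9,255],[0,0,0,0.1,-0.2,11,255],[0,0,0,0.1,-0.2,11.8,255],[0,0,0,0.1,-0.2,11.9,255],[0,0,0,0.1,-0.2,12,255],[0,0,0,0.1,-0.2,12,255]]'
python3 - <<'E'
from h import *
print(rel([.595,-.1315,.019],[np.pi,0,3.079]))
E
```

```text
time_s: 6.38
ee_pos: [0.5961, -0.1331, 0.0269]
eef_rot: [-3.141, 0.001, 3.075]
wrist_force: [0.3, 0.6, -5.1]
grip_width: 0.0429
(array([-0.   ,  0.001, -0.004]), array([0.12, 0.15, 0.79]))
```

```bash
python3 -m crank '[[0,0,0,0.1,0.1,0.2,255],[0,0,0,0.1,0.1,0.4,255],[0,0,0,0.1,0.1,0.5,255],[0,0,0,0.1,0.1,0.6,255],[0,0,0,0.1,0.1,0.6,255]]'
```

```text
time_s: 7.0
ee_pos: [0.5945, -0.132, 0.02]
eef_rot: [-3.142, -0.0, 3.075]
wrist_force: [0.3, 0.1, -3.3]
grip_width: 0.0433
```

```bash
python3 -m crank '[[0,0,0,0,0,0.1,255],[0,0,0,0,0,0.15,255],[0,0,0,0,0,0.15,255]]'
```

```text
time_s: 7.38
ee_pos: [0.5946, -0.1319, 0.0188]
eef_rot: [-3.142, 0.0, 3.075]
wrist_force: [-0.9, -0.3, -1.1]
grip_width: 0.043
```

```bash
python3 -m crank '[[0,0,0,0,0,0.06,255],[0,0,0,0,0,0.1,255],[0,0,0,0,0,0.1,255]]'
```

```text
time_s: 7.75
ee_pos: [0.5946, -0.132, 0.0188]
eef_rot: [3.141, -0.0, 3.075]
wrist_force: [-4.9, 1.3, 10.7]
grip_width: 0.0427
```

```bash
python3 -m crank '[[0,0,0,0,0,-0.08,255],[0,0,0,0,0,-0.08,80],[0,0,0,0,0,-0.08,80],[0,0,0,0,0,-0.08,80],[0,0,0,0,0,-0.08,80]]'
```

```text
time_s: 8.38
ee_pos: [0.5947, -0.1319, 0.0184]
eef_rot: [-3.142, 0.0, 3.075]
wrist_force: [0.2, -0.8, -0.2]
grip_width: 0.0585
```

```bash
python3 -m crank '[[0,0,0,0,0,-1,80],[0,0,0,0,0,-4,80],[0,0,0,0,0,-8,80],[0,0,0,0,0,-12,80],[0,0,0,0,0,-16,80],[0,0,0,0,0,-16,80],[0,0,0,0,0,-16,80]]'
python3 - <<'E'
from h import *
import pickle
c=imaging.capture("top");pickle.dump(c,open("top1.pkl","wb"));s=imaging.capture("scene");pickle.dump(s,open("scene1.pkl","wb"))
w=imaging.capture("wrist")
cv2.imwrite("pics/s1.png",np.hstack([cv2.resize(w["img"],(400,300)),cv2.resize(s["img"][150:270,240:400],(400,300))]))
yaw=-.063;Rz=np.array([[np.cos(yaw),-np.sin(yaw)],[np.sin(yaw),np.cos(yaw)]])
L=cloud(s).reshape(-1,3);L=L[~np.isnan(L[:,0])];X=(L[:,:2]-[.5947,-.1315])@Rz
m=(L[:,2]>.05)&(L[:,2]<.16)&(X[:,0]>.045)&(X[:,0]<.15)&(abs(X[:,1])<.055)
x=X[m][:,0];z=L[m][:,2]
for z0 in np.arange(.05,.15,.01):
    k=abs(z-z0)<.005
    if k.sum(): print(z0.round(2),k.sum(),np.percentile(x[k],[5,50,95]).round(4))
print("zmax",np.percentile(z,99))
E
```

```text
time_s: 9.25
ee_pos: [0.5942, -0.1318, 0.1784]
eef_rot: [3.142, -0.0, 3.075]
wrist_force: [-0.1, -0.1, -0.8]
grip_width: 0.0587
0.05 73 [0.0819 0.084  0.0869]
0.06 133 [0.0831 0.0859 0.0881]
0.07 143 [0.0849 0.0879 0.091 ]
0.08 141 [0.0882 0.0905 0.0933]
0.09 141 [0.0904 0.0929 0.0954]
0.1 140 [0.0926 0.0954 0.0976]
0.11 142 [0.0951 0.0972 0.1001]
0.12 30 [0.0916 0.0971 0.1022]
0.13 104 [0.0726 0.0779 0.0883]
0.14 9 [0.0711 0.0725 0.074 ]
zmax 0.13481919886323773
```

View pics/s1.png

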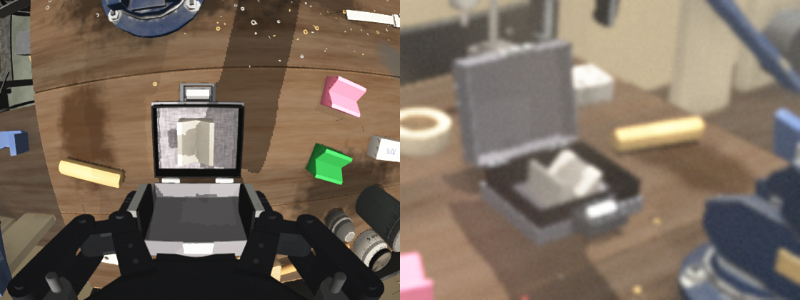

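The vee sits upright on the felt, groove up (wrist view 195,142; scene view 565,180). The lid still stands open, at about 1.81 rad by fit. Next: shut the fingers, go behind the lid and sweep it over.

```bash
python3 -m crank '[[0,0,0,-4,0,-1,255],[0,0,0,-9,0,-1,255],[0,0,0,-14,0,-1,255],[0,0,0,-14,0,-1,255],[0,0,0,-14,0,2,255],[0,0,0,-14,0,5,255],[0,0,0,-14,0,6.5,255],[0,0,0,-14,0,6.5,255]]' 60
python3 - <<'E'
from h import *
y=-.063;R=lambda x:[.5947+x*np.cos(y),-.1315+x*np.sin(y)]
for x,z in((.14,.113),(.117,.113),(.093,.115),(.067,.133),(.037,.129),(.010,.117)): print(x,z,*rel(R(x)+[z],[np.pi,0,3.079]))
E
```

```text
time_s: 10.4
ee_pos: [0.733, -0.1411, 0.1121]
eef_rot: [3.141, -0.003, 3.075]
wrist_force: [0.7, 0.6, 1.0]
grip_width: -0.0001
0.14 0.113 [ 0.    -0.003 -0.004] [-0.14  0.09 -0.09]
0.117 0.113 [ 0.    -0.003 -0.004] [ 2.16  0.08 -0.08]
0.093 0.115 [ 0.    -0.003 -0.004] [ 4.56  0.07 -0.28]
0.067 0.133 [ 0.    -0.003 -0.004] [ 7.17  0.06 -2.07]
0.037 0.129 [ 0.    -0.003 -0.004] [10.17  0.05 -1.66]
0.01 0.117 [ 0.    -0.003 -0.004] [12.86  0.04 -0.45]
```

```bash
python3 -m crank '[[0,0,0,1.2,0,0,255],[0,0,0,2,0,0,255],[0,0,0,2.7,0,0,255],[0,0,0,3.3,0,-0.1,255],[0,0,0,4,0,-0.2,255],[0,0,0,4.6,0,-0.4,255],[0,0,0,5.2,0,-0.8,255],[0,0,0,5.9,0,-1.2,255]]'
```

```text
time_s: 11.4
ee_pos: [0.6748, -0.1373, 0.1255]
eef_rot: [3.142, -0.0, 3.075]
wrist_force: [1.0, 0.2, -0.8]
grip_width: -0.0001
```

```bash
python3 -m crank '[[0,0,0,0.6,0,-0.4,255],[0,0,0,1.3,0,-0.8,255],[0,0,0,2,0,-0.8,255],[0,0,0,2.7,0,-0.75,255],[0,0,0,3.4,0,-0.65,255],[0,0,0,4.1,0,-0.5,255],[0,0,0,4.3,0,-0.4,255],[0,0,0,4.3,0,-0.4,255]]'
python3 - <<'E'
from h import *
y=-.063;R=lambda x:[.5947+x*np.cos(y),-.1315+x*np.sin(y)]
for x,z in((.037,.129),(.010,.117),(-.009,.1065),(-.023,.096),(-.035,.087),(-.046,.082)): print(x,z,*rel(R(x)+[z],[np.pi,0,3.079]))
c=imaging.capture("scene");cv2.imwrite("pics/s2.png",cv2.resize(c["img"][90:290,200:440],(600,500)))
E
```

```text
time_s: 12.4
ee_pos: [0.632, -0.1345, 0.1292]
eef_rot: [-3.142, -0.001, 3.075]
wrist_force: [0.4, -0.1, 1.3]
grip_width: 0.0001
0.037 0.129 [-0.    -0.001 -0.004] [0.05 0.06 0.02]
0.01 0.117 [-0.    -0.001 -0.004] [2.74 0.05 1.22]
-0.009 0.1065 [-0.    -0.001 -0.004] [4.64 0.04 2.27]
-0.023 0.096 [-0.    -0.001 -0.004] [6.04 0.04 3.32]
-0.035 0.087 [-0.    -0.001 -0.004] [7.24 0.03 4.22]
-0.046 0.082 [-0.    -0.001 -0.004] [8.34 0.03 4.72]
```

View pics/s2.png

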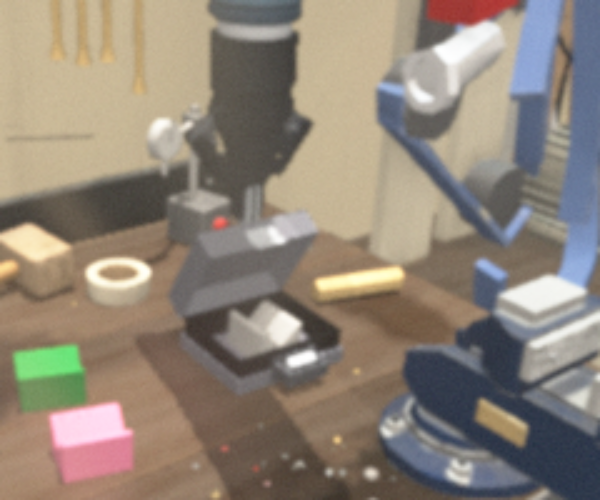

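The lid is following: its edge is at about (280,230) with the fingertips behind it, and the vee is undisturbed at (265,325). Continuing.

```bash
python3 -m crank '[[0,0,0,0.9,0,0.4,255],[0,0,0,1.8,0,0.8,255],[0,0,0,2.7,0,1.2,255],[0,0,0,3.7,0,1.7,255],[0,0,0,4.6,0,2.3,255],[0,0,0,5.3,0,2.8,255],[0,0,0,6,0,3.3,255],[0,0,0,6,0,3.3,255]]'
```

```text
time_s: 13.45
ee_pos: [0.5714, -0.1304, 0.0959]
eef_rot: [3.141, -0.002, 3.075]
wrist_force: [-0.6, -0.5, 2.5]
grip_width: -0.0001
```

```bash
python3 -m crank '[[0,0,0,0.6,0,0.4,255],[0,0,0,1.2,0,0.8,255],[0,0,0,1.8,0,1.1,255],[0,0,0,2.3,0,1.3,255],[0,0,0,2.3,0,1.3,255]]'
python3 - <<'E'
from h import *
p=pose()[0];y=-.063;d=p[:2]-[.5947,-.1315];print("case x,y",d[0]*np.cos(y)+d[1]*np.sin(y),-d[0]*np.sin(y)+d[1]*np.cos(y))
E
```

```text
time_s: 14.08
ee_pos: [0.5486, -0.1289, 0.0831]
eef_rot: [3.141, -0.002, 3.075]
wrist_force: [-0.7, 0.6, 2.1]
grip_width: 0.0003
case x,y -0.04617209641252903 -0.0002761760846681908
```

```bash
python3 -m crank '[[0,0,0,0,0,0.1,255],[0,0,0,0,0,0.2,255],[0,0,0,0,0,0.2,255]]'; python3 -m crank '[[0,0,0,0,0,0.1,255],[0,0,0,0,0,0.2,255],[0,0,0,0,0,0.2,255]]'
```

```text
time_s: 14.45
ee_pos: [0.5494, -0.1289, 0.0812]
eef_rot: [3.142, -0.001, 3.075]
wrist_force: [-2.1, -0.5, 3.3]
grip_width: 0.0001
time_s: 14.82
ee_pos: [0.5497, -0.1289, 0.0793]
eef_rot: [-3.142, 0.0, 3.075]
wrist_force: [-1.7, -0.2, 2.4]
grip_width: -0.0002
```

```bash
python3 -m crank '[[0,0,0,0,0,0.1,255],[0,0,0,0,0,0.1,255]]'; python3 -m crank '[[0,0,0,0,0,0.1,255],[0,0,0,0,0,0.1,255]]'
```

```text
time_s: 15.08
ee_pos: [0.5498, -0.1289, 0.0784]
eef_rot: [-3.142, 0.0, 3.075]
wrist_force: [-1.3, 0.6, 2.0]
grip_width: 0.0003
time_s: 15.32
ee_pos: [0.5497, -0.1289, 0.0774]
eef_rot: [-3.142, 0.0, 3.075]
wrist_force: [-2.1, 1.0, 2.5]
grip_width: 0.0005
```

```bash
for i in 1 2 3; do python3 -m crank '[[0,0,0,0,0,0.1,255],[0,0,0,0,0,0.15,255],[0,0,0,0,0,0.15,255]]' | sed -n '1,2p;4p'; done
```

```text
time_s: 15.7
ee_pos: [0.5498, -0.1289, 0.0759]
wrist_force: [-2.6, 0.7, 2.2]
time_s: 16.08
ee_pos: [0.5498, -0.1289, 0.0744]
wrist_force: [-1.8, -0.5, 2.4]
time_s: 16.45
ee_pos: [0.5498, -0.1289, 0.0729]
wrist_force: [-1.4, -0.4, 2.3]
```

```bash
python3 -m crank '[[0,0,0,0,0,0.1,255],[0,0,0,0,0,0.2,255],[0,0,0,0,0,0.2,255]]'
```

```text
time_s: 16.82
ee_pos: [0.5497, -0.1289, 0.0708]
eef_rot: [-3.142, 0.0, 3.075]
wrist_force: [-2.9, -0.0, 3.1]
grip_width: 0.0003
```

```bash
python3 -m crank '[[0,0,0,0,0,0.1,255],[0,0,0,0,0,0.2,255],[0,0,0,0,0,0.2,255]]'
```

```text
time_s: 17.2
ee_pos: [0.5498, -0.1289, 0.0689]
eef_rot: [-3.142, 0.0, 3.075]
wrist_force: [-2.4, 0.4, 1.0]
grip_width: 0.0003
```

```bash
python3 -m crank '[[0,0,0,0,0,0.1,255],[0,0,0,0,0,0.15,255],[0,0,0,0,0,0.15,255]]'
```

```text
time_s: 17.58
ee_pos: [0.5498, -0.1289, 0.0674]
eef_rot: [-3.142, 0.0, 3.075]
wrist_force: [-2.6, 1.1, 2.2]
grip_width: -0.0002
```

```bash
python3 -m crank '[[0,0,0,0,0,0.1,255],[0,0,0,0,0,0.15,255],[0,0,0,0,0,0.15,255]]'
```

```text
time_s: 17.95
ee_pos: [0.5496, -0.1289, 0.0663]
eef_rot: [3.142, -0.0, 3.075]
wrist_force: [-4.4, 1.1, 7.0]
grip_width: -0.0002
```

```bash
python3 -m crank '[[0,0,0,0,0,0.1,255],[0,0,0,0,0,0.15,255],[0,0,0,0,0,0.15,255]]'
```

```text
time_s: 18.32
ee_pos: [0.5492, -0.1289, 0.0648]
eef_rot: [3.141, -0.001, 3.075]
wrist_force: [-5.3, 0.5, 7.9]
grip_width: -0.0003
```

```bash
python3 -m crank '[[0,0,0,0,0,0.1,255],[0,0,0,0,0,0.1,255]]'
```

```text
time_s: 18.58
ee_pos: [0.5488, -0.1289, 0.0637]
eef_rot: [3.141, -0.002, 3.075]
wrist_force: [-5.5, 0.9, 8.3]
grip_width: -0.0002
```

```bash
python3 -m crank '[[0,0,0,0,0,0.1,255],[0,0,0,0,0,0.1,255]]'
```

```text
time_s: 18.82
ee_pos: [0.5485, -0.1288, 0.0625]
eef_rot: [3.141, -0.002, 3.075]
wrist_force: [-5.7, 2.0, 8.1]
grip_width: 0.0003
```

```bash
python3 -m crank '[[0,0,0,0,0,0.1,255],[0,0,0,0,0,0.1,255]]'
```

```text
time_s: 19.08
ee_pos: [0.5498, -0.1289, 0.0614]
eef_rot: [-3.142, 0.0, 3.075]
wrist_force: [-0.3, 0.6, 1.1]
grip_width: 0.0002
```

```bash
python3 -m crank '[[0,0,0,0,0,0.1,255],[0,0,0,0,0,0.1,255]]'
```

```text
time_s: 19.32
ee_pos: [0.5502, -0.1289, 0.0604]
eef_rot: [-3.142, 0.001, 3.075]
wrist_force: [-0.2, 0.6, 0.8]
grip_width: 0.0
```

The force rose to about 8 N and then dropped to about 1 N, which feels like the click. Lifting off gently and checking that the lid stays down.

```bash
python3 -m crank '[[0,0,0,0,0,-0.5,255],[0,0,0,0,0,-1.5,255],[0,0,0,0,0,-4,255],[0,0,0,0,0,-8,255],[0,0,0,4,0,-12,255],[0,0,0,8,0,-14,255],[0,0,0,8,0,-14,255],[0,0,0,8,0,-14,255]]'
python3 - <<'E'
from h import *
s=imaging.capture("scene");t=imaging.capture("top")
cv2.imwrite("pics/s3.png",np.hstack([cv2.resize(t["img"][110:270,140:400],(400,246)),cv2.resize(s["img"][150:298,200:440],(400,246))]))
y=-.063;Rz=np.array([[np.cos(y),-np.sin(y)],[np.sin(y),np.cos(y)]])
for A in(s,t):
    L=cloud(A).reshape(-1,3);L=L[~np.isnan(L[:,0])];X=(L[:,:2]-[.5947,-.1315])@Rz
    m=(abs(X[:,0])<.045)&(abs(X[:,1])<.055)&(L[:,2]<.12);print(m.sum(),np.polyfit(X[m][:,0],L[m][:,2],1).round(4),np.percentile(L[m][:,2],[5,50,95]).round(4))
E
```

```text
time_s: 20.32
ee_pos: [0.4708, -0.1235, 0.201]
eef_rot: [-3.142, 0.002, 3.075]
wrist_force: [0.7, -0.0, 0.7]
grip_width: 0.0002
873 [0.0304 0.0541] [0.0525 0.0541 0.0559]
1619 [0.0227 0.053 ] [0.0494 0.0531 0.057 ]
```

View pics/s3.png

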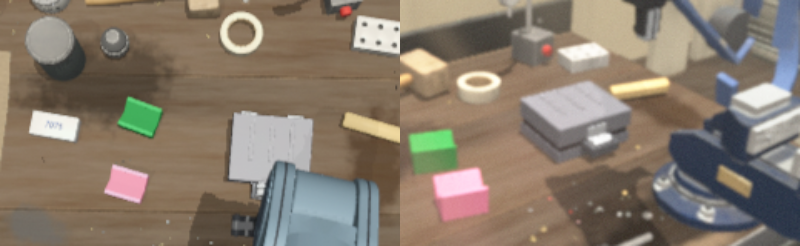

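The lid is shut with nothing touching it (scene view 575,110), at about -0.03 rad by fit. The bystanders look unmoved. I'll wait a second, check again, then hand in.

```bash
python3 -m crank '[[0,0,0,0,0,0,255],[0,0,0,0,0,0,255],[0,0,0,0,0,0,255],[0,0,0,0,0,0,255],[0,0,0,0,0,0,255],[0,0,0,0,0,0,255],[0,0,0,0,0,0,255],[0,0,0,0,0,0,255]]'
python3 - <<'E'
from h import *
import pickle
s=imaging.capture("scene");y=-.063;Rz=np.array([[np.cos(y),-np.sin(y)],[np.sin(y),np.cos(y)]])
L=cloud(s).reshape(-1,3);L=L[~np.isnan(L[:,0])];X=(L[:,:2]-[.5947,-.1315])@Rz
m=(abs(X[:,0])<.045)&(abs(X[:,1])<.055)&(L[:,2]<.12);f=np.polyfit(X[m][:,0],L[m][:,2],1);print(f)
o=pickle.load(open("scene0.pkl","rb"))
d=cv2.absdiff(s["img"],o["img"]).max(2)
for n,(u,v) in dict(green=(220,241),pink=(236,266),offcut=(164,265),chuck=(179,220),bar=(344,203)).items(): print(n,np.percentile(d[v-15:v+15,u-20:u+20],95))
if abs(f[0])<.09: print(ctrl.finish_job())
E
```

```text
time_s: 21.42
ee_pos: [0.4699, -0.1236, 0.2005]
eef_rot: [-3.142, 0.0, 3.075]
wrist_force: [-0.1, -0.1, 0.2]
grip_width: 0.0001
[0.02732206 0.05407455]
green 10.0
pink 11.0
offcut 11.0
chuck 11.0
bar 96.0
the job is handed in; nothing more can be done
None
```

The steel vee block is in the case, set down upright with its groove on top, and the lid is latched shut. I handed the job in at about 21.5 s of the 51 s allowed.

- **Placing the vee:** I lowered it until it touched the felt, pressing to about 11 N before opening the fingers. Pictures after release and during the lid swing showed it upright and undisturbed.
- **Closing the lid:** I swung it over from behind and pressed near the free edge. The catch was felt at about 8 N down (about 10 N in total). The force then dropped to about 1 N. These are readings at the end of each step, so brief peaks between them were not seen.
- **Last checks:** More than a second after I let go, the lid was still down by itself at about -0.03 rad by the depth fit. The gripper was clear and the wrist force was near zero.
- **Bystanders:** The green and pink look-alikes, the offcut and the chuck showed no change in the before and after pictures. The same check flagged a large change at the brass bar. The gripper never went near the bar and it looked in place in the previous picture, so I think it was the arm or its shadow in that view. I did not check further.

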